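Set a flat bar's overhang to the gauge and hold it

TASK

Take the wire brush off the flat steel bar and lay it flat, bristles down, in the empty long bay of the tray. Then slide the bar straight out along the narrow iron rest, towards the gauge and without lifting it off, until its leading end is level with the tip of the gauge's pointer. The bar overhangs so far there that it would tip, so finish while still holding it flat on the rest; never let it tip, and leave the hammer, the can and the vee block alone.

Things in the scene. Friction and masses are not known exactly. Their poses are not given: they have to be found in the camera images.
- brush_head (a point): Wire brush lying bristles down on the bar. Wooden head 120 x 32 x 20 mm (x, y, z) over a 114 x 26 mm block of steel bristles 22 mm tall (rigid); a wooden handle 22 mm wide and 16 mm thick continues 70 mm past the head's -x end, 25 mm clear of the surface underneath. 42 mm tall in all, about 160 g, balanced near the head. This point is the centre of the wooden head, 32 mm above the bristles' tips; x runs along the brush, away from the handle; z up
- brush: The same wire brush; origin under the head's centre, at the bristles' tips, same axes
- bay (a point): Centre of the floor of the tray's empty long bay, 136 x 46 mm inside (x along its length), its floor 3 mm above the bench, fenced by walls that rise 10 mm above that floor. The fixed low aluminium tray measures 142 x 126 x 13 mm in all; its two other square bays, on the bay's +y side, hold nuts and brass rods that stay below the walls' top. The brush may lie either way round, its handle passing over the end wall
- bar_center (a point): Centre (half-way up) of the flat steel bar, 280 x 46 x 8 mm (x, y, z), about 0.8 kg, lying on the rest; x runs along it towards its leading end. It lies loose, about lengthwise on the rest and wider than the rest by 8 mm a side, so that fingers can go down past its edges
- bar_end (a point): Middle of the bar's leading end face, 140 mm along +x from its centre; same axes
- bar: The same bar; origin in the middle of its underside, same axes
- rest_top (a point): Centre of the top face of the fixed cast-iron rest; the face is 180 x 30 mm (x, y), 85 mm above the bench. x runs along it in the direction in which the bar is to be slid out; the edge the bar overhangs is at x = +90 mm. Its sides go straight down for 40 mm below the top face, then narrow in length only; its foot, 200 x 100 mm, is lower than 30 mm
- rest: The same rest; origin under its centre on the bench, same axes
- gauge_tip (a point): Tip of the brass pointer of the fixed gauge stand, at the height of the bar's mid thickness, 35 mm to the +y side of the rest's centre line, so the bar passes it 12 mm clear. Same axes as the rest. The mark is this point's position along x: 155 to 185 mm beyond the rest's edge. The stand's post, 12 mm thick and 108 mm tall, is 40 mm further to +y, on a 50 mm square base
- hammer: Bystander: hand hammer lying on the bench beyond the rest; origin under its centre
- can: Bystander: upright metal can, 68 mm wide and 90 mm tall; origin under its centre
- vee: Bystander: grey vee block 60 x 50 x 36 mm; origin under its centre
There are look-alikes about, which are no part of the job. What is shaped like the part that bears gauge_tip but blue or red is not meant.

How it is judged (in metres and radians):
On the way, in this order (a step that is already met when the one before it is completed fails the run):
1. the brush lies flat in the long bay, let go (x of brush_head in the frame of bay between -0.012 and 0.012 m and y of brush_head in the frame of bay between -0.012 and 0.012 m and z of brush_head in the frame of bay between 0.027 and 0.036 m and angle between brush_head's own z axis and vertical below 0.12 rad and angle between the x axis of brush_head and the x axis of bay, either way round below 0.2 rad and contact force between the fingers and brush below 0.1 N and linear speed of brush below 0.02 m/s), for 0.2 s.
2. the bar lies flat on the rest with its leading end level with the pointer (x of bar_end in the frame of gauge_tip between -0.006 and 0.006 m and y of bar_center in the frame of rest_top between -0.012 and 0.012 m and z of bar_center in the frame of rest_top between 0 and 0.009 m and angle between bar_center's own z axis and vertical below 0.05 rad and angle between the x axis of bar_center and the x axis of rest_top, either way round below 0.1 rad and contact force between bar and rest above 0.3 N and linear speed of bar below 0.01 m/s), for 0.2 s.
At the end, for the whole second after the job is handed in: Brush flat in the long bay, let go: head within 12 mm of its centre each way and 0.2 rad of its length. Bar end within 6 mm of the pointer tip along the rest; bar within 12 mm and 0.1 rad of the rest's centre line, level within 0.05 rad, resting on it, still; fingers bear on it with over 1 N (all of step 1 and all of step 2 and contact force between the fingers and bar above 1 N); the arm keeps its last pose, push and grip.
It fails at once if the bar tips (more than 0.15 rad) (angle between bar_center's own z axis and vertical above 0.15 rad).
It fails at once if the bar is lifted more than 15 mm off the rest (z of bar_center in the frame of rest_top above 0.019 m).
It fails at once if the hammer, can or vee block is moved by more than 30 mm (distance of any of hammer, can, vee from where it was at the start of the episode above 0.03 m).
It also fails if it takes over 51 s, if anything falls off the work surface, if the arm or the gripper's body presses on something with over 40 N, if the wrist force passes 120 N, or if a joint passes its speed limit or range.

ROBOT

A 6-joint arm with a two-finger parallel gripper is mounted at the origin on the work surface. World frame = base frame: x ahead of the robot, y to its left, z up, the work surface at z = 0. Lengths are in mm, angles in rad, forces in N, time in s.
With the tool pointing down it reaches from about 350 to 975 mm from the base axis. Payload 7.1 kg.
Tool frame: the origin (TCP) lies at the very end of the fingers, on their centre line; the grasp point (between the pads) lies 19 mm behind it (r.grasp_offset is the distance from the TCP to the grasp point, in mm); x points along the fingers, y is the direction in which the jaws open and shut, and the axes are right-handed (so a half turn about x gives the same grasp; the last joint's range is limited). The gripper opens to 88 mm and grips with 3 to 60 N. Pads are 20 mm wide; open, the fingers measure 115 mm over their backs; the gripper's body (75 mm by 178 mm) begins 61 mm behind the grasp point.
Start: joints at [-1.318, 0.423, 1.63, -0, 1.089, -0.019], TCP at [167.81, -602.034, 222.675] pointing down, gripper open.
Joint ranges: [-3, 3], [-0.9, 2.11], [0.09, 2.58], [-1.31, 4.45], [0.11, 2.69], [-2.54, 2.54]. Speed limits (rad/s): [2.39, 2.39, 3.01, 3.14, 3.14, 3.14].

INTERFACE

Orientations are given as a unit quaternion [w, x, y, z].
In Python, from station import sensors, camera, order, search_frame, trace, mark_of, r gives the robot as it stands. The module is installed in compiled form; this text tells all that it offers.
- The arm moves only by the shell command python3 -m inch 'ROWS' [FORCE]. ROWS is JSON, a list of rows, each an object of numbers: "x", "y", "z": the shift along the tool's x, y, z in mm; "ax", "ay", "az": the turn, a rotation vector about the tool's x, y, z in rad; "hand": the gripper command: -1 is fully open, 1 is shut, values between are in proportion. A call has exactly 10 rows; each row is the pose to reach, as a shift and turn from the pose commanded when the call began, along the tool's axes at that moment; what a row does not reach only later rows make up. A row lasts 1/8 s, in which the tool goes at most 62.5 mm and 10.7 degrees, less where a joint would pass 70% of its speed; a pose out of reach is approached as far as the arm can. A call with a gripper value outside its range is refused whole. The fingers move at their own pace and stop on an object; FORCE is the grip in N (left out, the last holds). Time passes only in rows, so rows that repeat a pose let the fingers close, or fill a call up. It gives the time, the measured TCP pose, the force and the opening at its end, in the units of the state.
- sensors.get_state(): the state, without advancing time (a new reading comes with each control period).
- camera(name): name is "side" or "top" or "wrist"; returns a dict with "image" (420x560x3 uint8, red, green, blue), "depth" (420x560 float32, mm along the optical axis (not along the pixel's ray), 0 where there is no reading), "fx", "fy", "cx", "cy" (pixels), "view" (4x4, takes a point from world to camera coordinates). Camera axes: x right, y down, z forward; pixel columns grow to the right and rows downward; lengths in mm; the calibration is good to about 2 mm. The wrist camera is an equidistant fisheye: a pixel r from the principal point sees the ray r / f radians off the axis. A picture is of the moment at which its call begins.
- order.hand_in(): hands the job in, once; it reports no verdict.
Trained networks look in the newest picture that a camera, given by its name, has taken for a name from the list of things; names that differ only in an ending like _2 or _b are one class to them, and where a whole thing is asked for, a point or a joint stands for the part that bears it (a point fixed in the world has none). Each returns a list of dicts, best first, with "confidence" (0 to 1); they miss things now and then, are a little off and sometimes report something else, mostly with a low value. They report only what shows in the picture. A call takes as long as a camera call. They do not tell look-alikes from the thing itself.
- search_frame(camera, name): "extent" ([centre column, centre row, width, height] in pixels, round what is visible of it).
- trace(camera, name): "mask" (420x560 bool, what is visible of it) and "extent" ([centre column, centre row, width, height] in pixels, round what is visible of it).
- mark_of(camera, name): "at" ([column, row] in pixels: a listed point, or the origin of a listed thing).
The state is a dict: "time": time; "joints": joint angles; "dq": joint speeds; "joint_torque": joint torques, N m; "position": TCP position; "eef_rot": TCP orientation; "ft_force": force on the tool from outside, world axes, zero at the start; "ft_torque": the same for the moment, N m; "opening": opening from 0.0 (shut) to 1.0 (fully open).
Only numpy, scipy, OpenCV 4.12 (cv2) and the standard library are available. Lean on these libraries where they do the work, as an engineer would, in place of code of your own. Each camera call takes 0.05 s, during which the arm holds its last target.

## Working session

There is one attempt and no reset: what is moved stays moved. The work goes in short steps, Python scripts to look and compute and a shell command to move; the robot and the scene stay as the last step left them, time stands still between calls to the robot, and variables do not carry over. Pictures are saved under pics/ and viewed, and the job is handed in when it is done.

```bash
mkdir -p pics; cat > h.py <<'E'
import numpy as np,cv2
from station import sensors,camera,order,search_frame,trace,mark_of,r
def snap(n,f):
    c=camera(n); cv2.imwrite('pics/'+f,cv2.cvtColor(c['image'],cv2.COLOR_RGB2BGR)); np.savez('pics/'+f[:-4]+'.npz',**c); return c
def ray(c,u,v):
    """world origin, direction"""
    V=np.array(c['view']);R=V[:3,:3];t=V[:3,3]
    return -R.T@t, R
def px2w(c,u,v,d=None,z=None):
    V=np.array(c['view']);R=V[:3,:3];t=V[:3,3];o=-R.T@t
    k=np.array([(u-c['cx'])/c['fx'],(v-c['cy'])/c['fy'],1.])
    w=R.T@k
    if d is None and z is None: d=float(c['depth'][int(round(v)),int(round(u))])
    if z is not None: d=(z-o[2])/w[2]
    return o+d*w
def proj(c,p):
    V=np.array(c['view']);q=V[:3,:3]@np.array(p,float)+V[:3,3]
    return np.array([c['fx']*q[0]/q[2]+c['cx'],c['fy']*q[1]/q[2]+c['cy']])
def tri(c1,p1,c2,p2):
    A=[];b=[];os=[]
    M=np.zeros((3,3));y=np.zeros(3)
    L=[]
    for c,p in((c1,p1),(c2,p2)):
        o=px2w(c,*p,d=0.);w=px2w(c,*p,d=1.)-o;w/=np.linalg.norm(w)
        P=np.eye(3)-np.outer(w,w);M+=P;y+=P@o;L.append((o,w))
    X=np.linalg.solve(M,y)
    e=[np.linalg.norm((np.eye(3)-np.outer(w,w))@(X-o)) for o,w in L]
    return X,max(e)
E
python3 - <<'E'
from h import *
cs={}
for n in('side','top','wrist'):
    c=cs[n]=snap(n,n+'0.png'); print(n,c['fx'],c['cx'],c['cy'],np.round(np.linalg.inv(c['view']),3)[:3].tolist())
s=sensors.get_state();print(s['time'],s['position'],s['eef_rot'],s['ft_force'],s['opening'])
for nm in('brush_head','bay','bar_center','bar_end','rest_top','gauge_tip','hammer','can','vee'):
    for n in('side','top'):
        for m in mark_of(n,nm)[:4]: 
            a=m['at']; print(nm,n,np.round(a,1),round(m['confidence'],2),np.round(px2w(cs[n],*a),0))
print(sensors.get_state()['time'])
E
```

```text
side 414.7632937822443 274.67429414455756 207.29691047456456 [[-0.809, -0.451, 0.377, 196.904], [-0.588, 0.623, -0.516, 473.257], [-0.002, -0.639, -0.769, 795.042]]
top 444.1075721382293 284.0025258483837 206.6486796006576 [[0.013, -0.997, 0.072, 453.849], [-1.0, -0.012, 0.012, -4.489], [-0.011, -0.072, -0.997, 1348.316]]
wrist 325.19226210127806 283.2580894567516 210.36530359145732 [[0.269, -0.934, -0.234, 231.959], [-0.963, -0.261, -0.065, -583.952], [-0.001, 0.242, -0.97, 383.556]]
0.15 [ 167.7046839  -601.64370791  222.0848275 ] [-0.09539048 -0.70053563 -0.09620639  0.70063887] [-0.34189572  0.37784701  0.28023669] 1.0008323978000273
brush_head side [266.6 180. ] 0.58 [580. -22. 135.]
brush_head side [262.7 194. ] 0.49 [567.  10. 126.]
brush_head top [296.8 194.7] 0.86 [575. -24. 134.]
bay side [182.9 363.9] 0.61 [498. 355.   5.]
bay top [175.  227.3] 0.93 [484. 341.   7.]
bar_center side [261.7 196.2] 0.68 [566.  15. 124.]
bar_center top [291.4 191.9] 0.84 [583. -10. 131.]
bar_end side [304.8 166.1] 0.57 [ 557. -143.   94.]
bar_end top [344.9 201.8] 0.72 [ 568. -173.    5.]
rest
[... 194 characters left out ...]
0.]
gauge_tip side [328.2 103.1] 0.7 [ 700. -504.   -0.]
gauge_tip side [266.8 181.1] 0.69 [577. -19. 135.]
gauge_tip side [316.  139.1] 0.68 [ 589. -244.   91.]
gauge_tip top [373.6 193.6] 0.85 [ 594. -260.    4.]
gauge_tip top [423.7 177.5] 0.79 [ 646. -412.    2.]
gauge_tip top [352.  159.9] 0.78 [ 698. -195.   -4.]
gauge_tip top [414.6 217.2] 0.71 [ 524. -384.   -0.]
hammer side [199.1 213.7] 0.73 [717.  72.  12.]
hammer top [267.3 152.8] 0.92 [717.  65.   1.]
can side [116.1 278.7] 0.73 [708. 319.  57.]
can top [185.3 145.2] 0.97 [719. 297.  91.]
can top [298.2 194.3] 0.71 [576. -28. 135.]
vee side [408.7 187.2] 0.7 [ 340. -297.   22.]
vee top [398.7 275.1] 0.95 [ 352. -329.   24.]
1.05
```

View pics/side0.png

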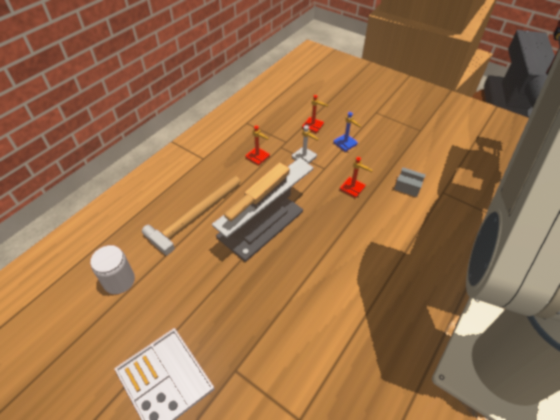

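View pics/top0.png

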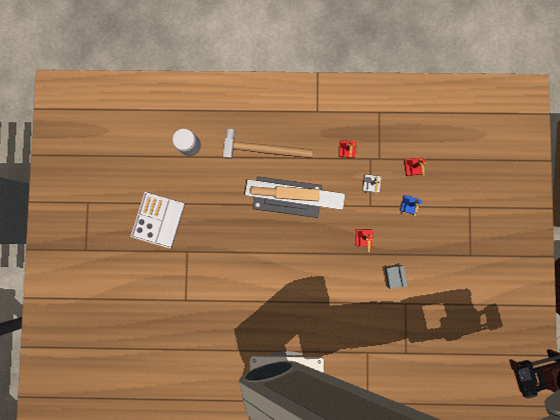

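```bash
python3 - <<'E'
import cv2
a=cv2.imread('pics/top0.png')[130:260,150:450];cv2.imwrite('pics/topz.png',cv2.resize(a,None,fx=2.6,fy=2.6,interpolation=cv2.INTER_CUBIC))
a=cv2.imread('pics/side0.png')[80:270,200:440];cv2.imwrite('pics/sidez.png',cv2.resize(a,None,fx=3,fy=3,interpolation=cv2.INTER_CUBIC))
E
```

```text
(no output)
```

View pics/topz.png

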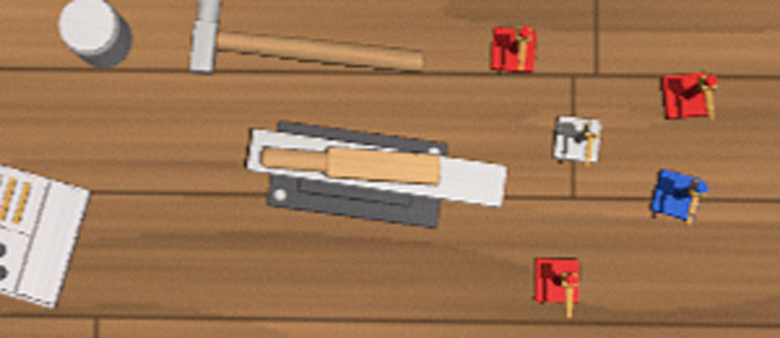

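View pics/sidez.png

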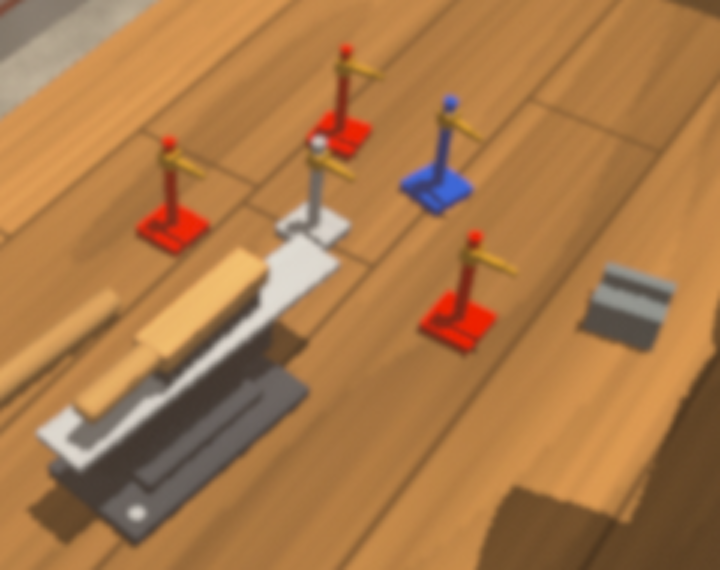

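```bash
python3 - <<'E'
from h import *
cs={n:dict(np.load(f'pics/{n}0.npz')) for n in('side','top')}
a,b=cs['top'],cs['side']
for nm,p,q in [('tip',(376.5,190.8),(316.7,139.3)),('tipnet',(373.6,193.6),(316,139.1)),('brush',(296.8,194.7),(266.6,180)),('bay',(175,227.3),(182.9,363.9)),('rest',(286.9,193.5),(260.7,203.2)),('barend',(344.9,201.8),(304.8,166.1))]:
    print(nm,*tri(a,p,b,q))
for n,c in cs.items():
    v,u=np.mgrid[0:420,0:560]; d=c['depth']
    V=c['view'];R=V[:3,:3];t=V[:3,3]
    k=np.stack([(u-c['cx'])/c['fx'],(v-c['cy'])/c['fy'],np.ones_like(d)],-1)*d[...,None]
    P=(k-t)@R
    def box(sel,lab):
        X=P[sel&(d>0)]
        if len(X)<5: print(lab,len(X));return
        r_=cv2.minAreaRect(X[:,:2].astype(np.float32)); print(n,lab,len(X),np.round(r_[0],1),np.round(r_[1],1),round(r_[2],1),'z',np.round(np.percentile(X[:,2],[5,50,95]),1))
    reg=(P[...,0]>480)&(P[...,0]<660)&(P[...,1]>-200)&(P[...,1]<180)
    z=P[...,2]
    box(reg&(z>84)&(z<102),'bar'); box(reg&(z>126),'brush'); box(reg&(z>110)&(z<150),'brush2'); box(reg&(z>15)&(z<45),'foot')
    reg=(P[...,0]>380)&(P[...,0]<600)&(P[...,1]>240)&(P[...,1]<460)
    box(reg&(z>8)&(z<30),'tray')
    reg=(P[...,0]>560)&(P[...,0]<660)&(P[...,1]>-300)&(P[...,1]<-180)
    box(reg&(z>60),'gauge')
E
```

```text
tip [ 593.49818193 -253.6304879    81.57285986] 1.0217502798831717
tipnet [ 586.26329137 -241.79043335   93.97005052] 1.491428851884369
brush [577.38859988 -22.95908736 135.39906971] 2.7464670338232486
bay [491.66383979 348.91013347   1.86686231] 9.670069914958969
rest [582.35292254   2.0619983   78.05315059] 1.8714362359440053
barend [ 565.03462517 -162.52357474   73.42393623] 3.009320022438895
side bar 1320 [580.4 -16.5] [281.4  47.2] 82.0 z [88.7 93.4 96.4]
side brush 979 [581.3  12.3] [190.2  33.5] 86.1 z [128.5 134.7 137. ]
side brush2 1108 [581.3  11.9] [191.   33.5] 86.1 z [122.  134.4 136.9]
side foot 944 [577.3   7. ] [200.3  95.6] 80.4 z [15.2 24.3 39.5]
side tray 1405 [507.1 396.2] [125.8 144. ] 74.4 z [ 8.6 12.  15.3]
side gauge 128 [ 610.2 -249.5] [46.9 16.9] 2.0 z [ 64.5  91.5 108.7]
top bar 880 [581.3 -20.3] [280.2  46.4] 82.2 z [88.5 92.5 97.2]
top brush 705 [581.7   8. ] [189.6  32. ] 86.3 z [129.8 134.4 138.2]
top brush2 719 [581.7   8. ] [189.6  32. ] 86.3 z [129.3 134.3 138.2]
top foot 511 [581.2   1.5] [198.1  98.7] 83.1 z [15.2 18.6 29.1]
top tray 489 [501.5 358.5] [199.9 215.7] 81.2 z [ 8.3 11.3 16.4]
top gauge 62 [ 610.2 -254.2] [46.1 14.9] 4.2 z [ 84.3  94.1 108.7]
```

```bash
cat >> h.py <<'E'
from scipy.spatial.transform import Rotation as Ro
def Rt(q): return Ro.from_quat([q[1],q[2],q[3],q[0]])
def plan(p,yaw,pos=None,q=None):
    """target TCP p, jaw axis (tool y) world yaw deg mod 180, pointing down"""
    s=sensors.get_state(); pos=s['position'] if pos is None else np.array(pos); R=Rt(s['eef_rot'] if q is None else q)
    M=R.as_matrix(); best=[]
    for y in(yaw,yaw+180):
        yv=np.array([np.cos(np.radians(y)),np.sin(np.radians(y)),0]);xv=np.array([0,0,-1.]);T=np.stack([xv,yv,np.cross(xv,yv)],1)
        best.append((R.inv()*Ro.from_matrix(T)).as_rotvec())
    print('now',np.round(pos,1),'jaw yaw',round(float(np.degrees(np.arctan2(M[1,1],M[0,1]))),2),'j6',round(s['joints'][5],2),'tilt x',np.round(M[:,0],3))
    print('shift',np.round(M.T@(np.array(p)-pos),1),'turns',[np.round(b,3).tolist() for b in best])
    return M
def cloud(c,fish=False):
    v,u=np.mgrid[0:420,0:560]; d=c['depth'];x=(u-c['cx'])/c['fx'];y=(v-c['cy'])/c['fy']
    if fish:
        t=np.hypot(x,y)+1e-9; s=np.tan(np.minimum(t,1.45))/t; x=x*s;y=y*s
    V=c['view']
    return (np.stack([x,y,np.ones_like(d)],-1)*d[...,None]-V[:3,3])@V[:3,:3]
E
python3 - <<'E'
from h import *
plan((579.2,-25,220),-3.8)
E
```

```text
now [ 167.8 -602.1  222.7] jaw yaw -74.43 j6 -0.02 tilt x [ 0. -0. -1.]
shift [   2.7 -445.4 -551.2] turns [[-1.233, -0.0, -0.0], [1.909, -0.0, 0.0]]
```

View pics/wrist0.png

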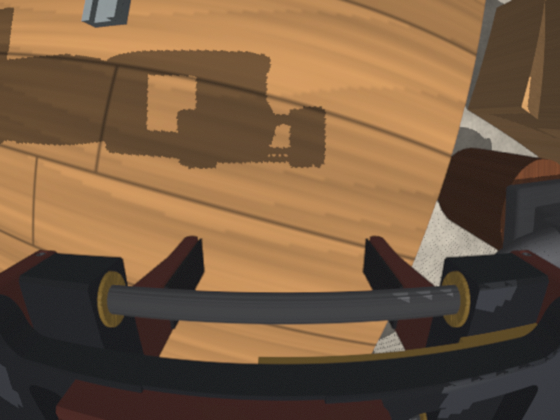

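```bash
python3 -m inch '[{"x":0,"y":-445,"z":-551,"ax":-1.233,"hand":-1},{"x":0,"y":-445,"z":-551,"ax":-1.233,"hand":-1},{"x":0,"y":-445,"z":-551,"ax":-1.233,"hand":-1},{"x":0,"y":-445,"z":-551,"ax":-1.233,"hand":-1},{"x":0,"y":-445,"z":-551,"ax":-1.233,"hand":-1},{"x":0,"y":-445,"z":-551,"ax":-1.233,"hand":-1},{"x":0,"y":-445,"z":-551,"ax":-1.233,"hand":-1},{"x":0,"y":-445,"z":-551,"ax":-1.233,"hand":-1},{"x":0,"y":-445,"z":-551,"ax":-1.233,"hand":-1},{"x":0,"y":-445,"z":-551,"ax":-1.233,"hand":-1}]' 40
python3 - <<'E'
from h import *
c=snap('wrist','w1.png')
plan((579.2,-25,220),-3.8)
E
```

```text
now [ 167.8 -602.   222.7] jaw yaw -74.43 j6 -0.02 tilt x [-0.  0. -1.]
shift [   2.7 -445.4 -551.2] turns [[-1.233, 0.0, 0.0], [1.909, 0.0, -0.0]]$[0]: bad value
```

View pics/w1.png

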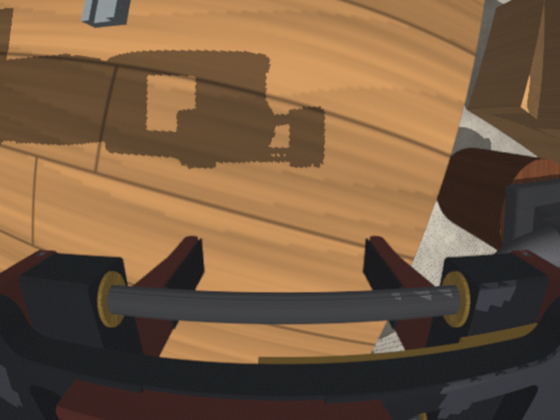

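```bash
python3 -m inch '[{"x":0,"y":-60,"z":-60,"ax":-0.12,"ay":0,"az":0,"hand":-1},{"x":0,"y":-120,"z":-120,"ax":-0.25,"ay":0,"az":0,"hand":-1},{"x":0,"y":-160,"z":-170,"ax":-0.4,"ay":0,"az":0,"hand":-1},{"x":0,"y":-200,"z":-220,"ax":-0.55,"ay":0,"az":0,"hand":-1},{"x":0,"y":-230,"z":-270,"ax":-0.7,"ay":0,"az":0,"hand":-1},{"x":0,"y":-270,"z":-320,"ax":-0.85,"ay":0,"az":0,"hand":-1},{"x":0,"y":-310,"z":-370,"ax":-1,"ay":0,"az":0,"hand":-1},{"x":0,"y":-350,"z":-420,"ax":-1.1,"ay":0,"az":0,"hand":-1},{"x":0,"y":-390,"z":-470,"ax":-1.2,"ay":0,"az":0,"hand":-1},{"x":0,"y":-430,"z":-520,"ax":-1.233,"ay":0,"az":0,"hand":-1}]' 40
python3 - <<'E'
from h import *
c=snap('wrist','w2.png')
plan((579.2,-25,220),-3.8)
E
```

```text
time: 2.35
position: [524.8, -87.5, 223.0]
eef_rot: [0.484, 0.516, 0.483, -0.516]
ft_force: [-0.0, -0.6, -0.4]
opening: 1.0
now [528.8 -82.5 223.3] jaw yaw -3.48 j6 -0.12 tilt x [ 0.004  0.002 -1.   ]
shift [  3.7  46.8 -60.4] turns [[0.006, -0.002, -0.004], [-3.136, 0.006, -0.004]]
```

View pics/w2.png

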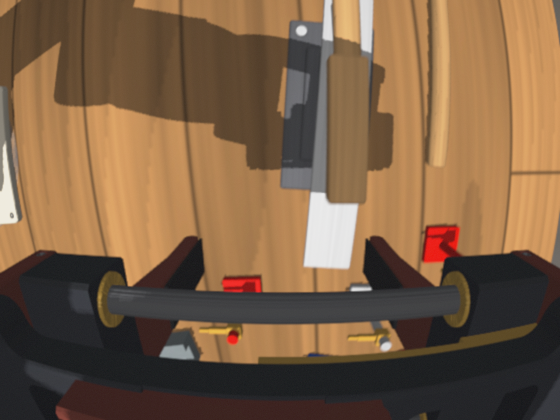

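```bash
cat >> h.py <<'E'
def box(P,d,sel,lab):
    X=P[sel&(d>0)]
    if len(X)<5: print(lab,len(X));return
    # keep largest blob only
    m=(sel&(d>0)).astype(np.uint8);n,l,st,_=cv2.connectedComponentsWithStats(m);i=1+np.argmax(st[1:,4]);X=P[l==i]
    r_=cv2.minAreaRect(X[:,:2].astype(np.float32)); print(lab,len(X),np.round(r_[0],1),np.round(r_[1],1),round(r_[2],1),'z',np.round(np.percentile(X[:,2],[5,50,95]),1))
E
python3 - <<'E'
from h import *
for n in ('w2',):
    c=dict(np.load(f'pics/{n}.npz'));P=cloud(c,True);d=c['depth'];z=P[...,2]
    reg=(P[...,0]>480)&(P[...,0]<660)&(P[...,1]>-200)&(P[...,1]<180)&(np.mgrid[0:420,0:560][0]<272)
    box(P,d,reg&(z>86)&(z<100),'bar'); box(P,d,reg&(z>128)&(z<142),'brush'); box(P,d,reg&(z>12)&(z<40),'foot')
    print(np.round(P[100,420:440:5],0).tolist(),np.round(P[150,100]), P[130,345],P[230,330])
for n in('side','top'):
    c=dict(np.load(f'pics/{n}0.npz'));P=cloud(c);d=c['depth'];z=P[...,2]
    reg=(P[...,0]>380)&(P[...,0]<600)&(P[...,1]>280)&(P[...,1]<500)
    box(P,d,reg&(z>6)&(z<25),n+'tray')
for m in trace('top','bay')[:1]: print(m['confidence'],m['extent'])
E
python3 - <<'E'
import cv2
a=cv2.imread('pics/top0.png')[180:260,120:200];cv2.imwrite('pics/trz.png',cv2.resize(a,None,fx=7,fy=7,interpolation=cv2.INTER_CUBIC))
E
```

```text
bar 5211 [579.9 -29.1] [258.   46.5] 82.8 z [91.1 92.5 93.7]
brush 7504 [581.8   1.4] [170.6  32.9] 86.4 z [131.7 134.2 135.5]
foot 5117 [550.5   7.6] [198.8  37.6] 82.3 z [12.4 14.  26.2]
[[702.0, 12.0, -1.0], [709.0, 12.0, -1.0], [710.0, 11.0, 12.0], [713.0, 11.0, 20.0]] [289. -21.   1.] [577.34829811 -23.54935358 135.26108009] [ 568.31084636 -116.60661887   92.69674034]
sidetray 927 [507.1 396.3] [126. 144.] 74.3 z [ 6.9 12.9 15.8]
toptray 480 [506.3 393.3] [132.1 145.7] 74.7 z [ 6.5 10.8 16.4]
0.86 [159.6, 219.8, 51.5, 50.2]
```

View pics/trz.png

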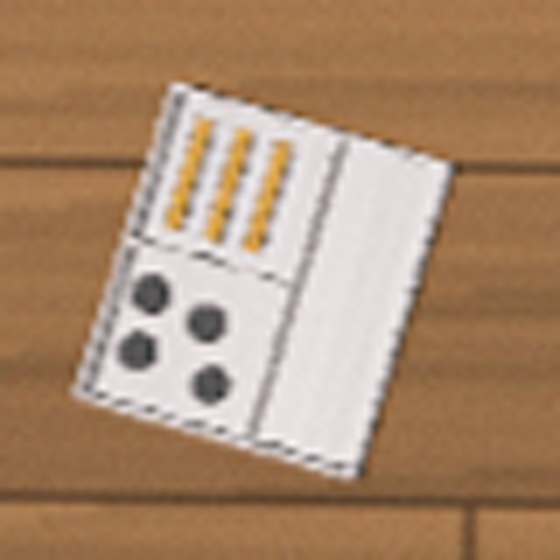

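```bash
python3 - <<'E'
from h import *
c=snap('wrist','w3.png')
plan((580,-24,108),-3.6); print(np.abs(sensors.get_state()['dq']).max())
P=cloud(c,True);d=c['depth'];z=P[...,2]
reg=(P[...,0]>480)&(P[...,0]<660)&(P[...,1]>-200)&(P[...,1]<180)&(np.mgrid[0:420,0:560][0]<272)
box(P,d,reg&(z>86)&(z<100),'bar'); box(P,d,reg&(z>128)&(z<142),'brush'); box(P,d,reg&(z>12)&(z<40),'foot')
c=dict(np.load('pics/top0.npz'));print(px2w(c,170.3,223.4,z=8))
E
```

```text
now [525.  -86.9 222.7] jaw yaw -3.51 j6 -0.13 tilt x [ 0.001  0.    -1.   ]
shift [114.7  51.  -66.2] turns [[0.002, -0.0, -0.001], [-3.14, 0.001, -0.0]]
0.06026457373354359
bar 5194 [580.2 -27.8] [260.8  46.5] 82.7 z [91.1 92.5 93.7]
brush 7572 [581.9   3.3] [173.2  32.8] 86.4 z [131.7 134.2 135.5]
foot 5084 [550.3   7.7] [198.3  37.4] 82.6 z [12.4 14.  26.2]
[495.96413267 355.21344944   8.        ]
```

```bash
python3 -m inch '[{"x":0,"y":25,"z":-33,"ax":0,"ay":0,"az":0,"hand":-1},{"x":0,"y":51,"z":-66,"ax":0,"ay":0,"az":0,"hand":-1},{"x":30,"y":51,"z":-66,"ax":0,"ay":0,"az":0,"hand":-1},{"x":60,"y":51,"z":-66,"ax":0,"ay":0,"az":0,"hand":-1},{"x":80,"y":51,"z":-66,"ax":0,"ay":0,"az":0,"hand":-1},{"x":95,"y":51,"z":-66,"ax":0,"ay":0,"az":0,"hand":-1},{"x":105,"y":51,"z":-66,"ax":0,"ay":0,"az":0,"hand":-1},{"x":114,"y":51,"z":-66,"ax":0,"ay":0,"az":0,"hand":-1},{"x":114,"y":51,"z":-66,"ax":0,"ay":0,"az":0,"hand":-1},{"x":114,"y":51,"z":-66,"ax":0,"ay":0,"az":0,"hand":-1}]' 30
python3 - <<'E'
from h import *
c=snap('wrist','w4.png')
plan((580,-24,108),-3.6)
E
```

```text
time: 3.75
position: [579.2, -26.8, 109.1]
eef_rot: [0.483, 0.516, 0.483, -0.516]
ft_force: [0.2, -0.3, 0.2]
opening: 0.999
now [579.3 -26.8 109.2] jaw yaw -3.77 j6 -0.0 tilt x [ 0.001 -0.    -1.   ]
shift [ 1.2  0.5 -2.8] turns [[-0.003, 0.0, -0.001], [3.139, -0.002, -0.0]]
```

View pics/w4.png

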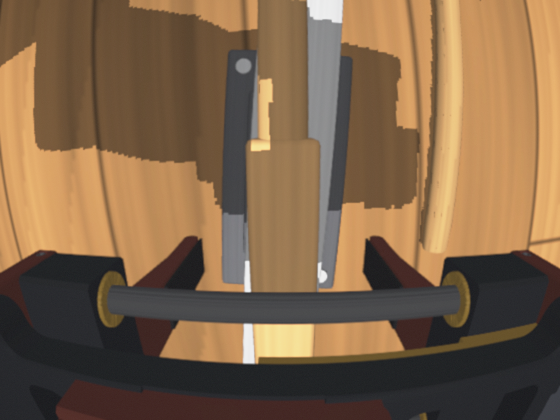

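```bash
python3 - <<'E'
from h import *
c=dict(np.load('pics/w4.npz'));P=cloud(c,True);d=c['depth'];z=P[...,2]
reg=(P[...,0]>480)&(P[...,0]<680)&(P[...,1]>-130)&(P[...,1]<180)&(np.mgrid[0:420,0:560][0]<288)
X=P[reg&(z>11)&(z<30)&(d>0)]; r_=cv2.minAreaRect(X[:,:2].astype(np.float32));print(r_)
E
python3 -m inch '[{"x":1,"y":0,"z":-3,"ax":0,"ay":0,"az":0,"hand":-0.2},{"x":1,"y":0,"z":-3,"ax":0,"ay":0,"az":0,"hand":0.3},{"x":1,"y":0,"z":-3,"ax":0,"ay":0,"az":0,"hand":1},{"x":1,"y":0,"z":-3,"ax":0,"ay":0,"az":0,"hand":1},{"x":1,"y":0,"z":-3,"ax":0,"ay":0,"az":0,"hand":1},{"x":1,"y":0,"z":-3,"ax":0,"ay":0,"az":0,"hand":1},{"x":1,"y":0,"z":-3,"ax":0,"ay":0,"az":0,"hand":1},{"x":1,"y":0,"z":-3,"ax":0,"ay":0,"az":0,"hand":1},{"x":-10,"y":0,"z":-3,"ax":0,"ay":0,"az":0,"hand":1},{"x":-30,"y":0,"z":-3,"ax":0,"ay":0,"az":0,"hand":1}]' 40
python3 - <<'E'
from h import *
c=snap('side','s5.png');a=c['image'][100:270,180:440];cv2.imwrite('pics/s5z.png',cv2.resize(a[...,::-1],None,fx=3,fy=3))
plan((500,355,200),75.6-1.2)
E
```

```text
((582.7083740234375, 4.213310241699219), (198.78677368164062, 100.3471908569336), 83.39390563964844)
time: 5.05
position: [578.4, -23.8, 138.7]
eef_rot: [-0.483, -0.516, -0.484, 0.517]
ft_force: [-0.3, 0.3, -1.3]
opening: 0.36
now [580.3 -23.9 141.8] jaw yaw -3.78 j6 0.0 tilt x [ 0.003 -0.    -1.   ]
shift [ -58.5 -104.9 -372.8] turns [[-1.364, 0.002, -0.002], [1.777, -0.003, -0.002]]
```

View pics/s5z.png

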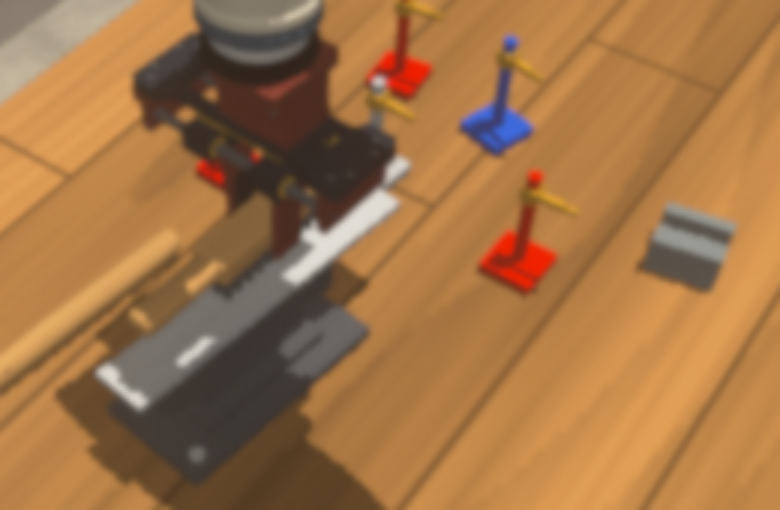

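```bash
python3 -m inch '[{"x":-40,"y":0,"z":-20,"ax":0,"ay":0,"az":0,"hand":1},{"x":-55,"y":-10,"z":-70,"ax":-0.15,"ay":0,"az":0,"hand":1},{"x":-60,"y":-25,"z":-125,"ax":-0.3,"ay":0,"az":0,"hand":1},{"x":-60,"y":-40,"z":-180,"ax":-0.48,"ay":0,"az":0,"hand":1},{"x":-60,"y":-58,"z":-235,"ax":-0.66,"ay":0,"az":0,"hand":1},{"x":-60,"y":-75,"z":-290,"ax":-0.84,"ay":0,"az":0,"hand":1},{"x":-60,"y":-92,"z":-340,"ax":-1.02,"ay":0,"az":0,"hand":1},{"x":-60,"y":-105,"z":-368,"ax":-1.2,"ay":0,"az":0,"hand":1},{"x":-60,"y":-108,"z":-375,"ax":-1.364,"ay":0,"az":0,"hand":1},{"x":-60,"y":-108,"z":-375,"ax":-1.364,"ay":0,"az":0,"hand":1}]' 40
python3 - <<'E'
from h import *
c=snap('wrist','w6.png');plan((496.5,357.5,130),74.4)
c=snap('wrist','w7.png');plan((496.5,357.5,130),74.4); print(sensors.get_state()['dq'].round(2))
snap('side','s7.png')
snap('top','t7.png');plan((496.5,357.5,130),74.4)
E
```

```text
time: 6.35
position: [495.6, 358.1, 198.7]
eef_rot: [0.701, 0.096, 0.701, -0.096]
ft_force: [-0.4, -0.5, -2.3]
opening: 0.366
now [495.9 357.5 198.7] jaw yaw 74.21 j6 -0.69 tilt x [ 0. -0. -1.]
shift [68.7  0.2  0.6] turns [[-0.003, 0.0, 0.0], [3.138, 0.0, -0.0]]
now [496.1 357.2 198.7] jaw yaw 74.17 j6 -0.69 tilt x [ 0. -0. -1.]
shift [68.7  0.5  0.3] turns [[-0.004, 0.0, 0.0], [3.138, 0.0, -0.0]]
[-0.01 -0.    0.   -0.    0.   -0.01]
now [496.3 356.8 198.8] jaw yaw 74.19 j6 -0.69 tilt x [ 0. -0. -1.]
shift [68.8  0.7  0. ] turns [[-0.004, 0.0, 0.0], [3.138, 0.0, -0.0]]
```

View pics/w7.png

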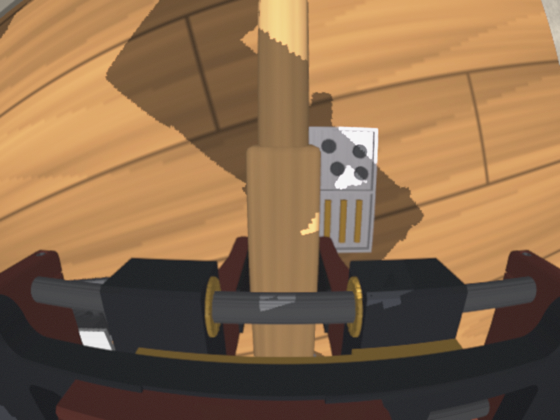

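View pics/s7.png

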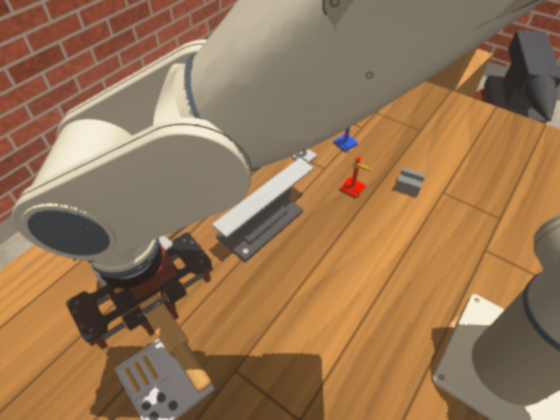

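```bash
python3 - <<'E'
from h import *
c=dict(np.load('pics/w7.npz'));P=cloud(c,True);d=c['depth'];z=P[...,2]
vv,uu=np.mgrid[0:420,0:560]
reg=(P[...,0]>350)&(P[...,0]<620)&(P[...,1]>300)&(P[...,1]<500)&(vv<252)&(uu>300)
X=P[reg&(z>8)&(z<20)&(d>0)]; r_=cv2.minAreaRect(X[:,:2].astype(np.float32));print('tray part',r_,np.median(X[:,2]))
# corner coords in frame 74.4
e1=np.array([np.sin(np.radians(74.4)),-np.cos(np.radians(74.4))]);e2=np.array([-e1[1],e1[0]])
for nm,Y in(('tray',X),):
    print('along',np.percentile(Y[:,:2]@e1,[.3,1,99]),'across',np.percentile(Y[:,:2]@e2,[1,99,99.7]))
b=np.array([496.5,357.5]);print('bay guess along',b@e1,'across',b@e2,'expects tray min along = -71, max across = +100')
r=(vv<235)&(uu>245)&(uu<325)
h=r&(z>200)&(z<245)&(d>0); X=P[h]; print('brush',len(X),cv2.minAreaRect(X[:,:2].astype(np.float32)),np.percentile(X[:,2],[2,50,98]))
h=h&(uu>250)
for row in (60,100,140,150,160,200,225): 
    k=h[row]; print(row,np.round(P[row][k][[0,len(P[row][k])//2,-1]],1).tolist() if k.sum()>3 else None)
print(px2w(c,340,190), )
c=dict(np.load('pics/top0.npz'));t=trace
E
```

```text
tray part ((514.4712524414062, 420.7784423828125), (75.51625061035156, 141.23709106445312), 75.0434799194336) 10.407559632970525
along [311.64807288 312.06584352 452.15541835] across [507.42241227 580.14326684 580.41001849]
bay guess along 382.0713785450798 across 477.8493085656422 expects tray min along = -71, max across = +100
brush 13983 ((426.5033264160156, 377.6566162109375), (32.22222137451172, 105.0328140258789), 74.02532958984375) [220.62611222 224.79407114 226.51550151]
60 [[400.9, 373.6, 220.9], [404.6, 383.5, 224.4], [406.3, 394.2, 219.3]]
100 [[417.8, 368.8, 220.2], [421.2, 378.9, 225.2], [423.6, 389.1, 221.3]]
140 [[434.4, 364.1, 221.6], [437.3, 374.3, 224.4], [440.3, 384.6, 220.1]]
150 [[437.6, 360.4, 224.5], [441.6, 374.0, 223.8], [445.4, 387.8, 223.5]]
160 [[441.6, 359.2, 224.8], [445.6, 373.3, 225.2], [449.7, 387.2, 222.7]]
200 [[457.9, 354.4, 225.4], [461.9, 368.7, 225.9], [466.4, 382.7, 223.2]]
225 [[468.4, 351.1, 225.7], [472.5, 365.3, 225.5], [477.1, 379.5, 223.6]]
[511.96705772 417.24184336  11.53920633]
```

```bash
python3 -m inch '[{"x":35,"y":1.5,"z":1,"ax":0,"ay":0,"az":0,"hand":1},{"x":80,"y":1.5,"z":1,"ax":0,"ay":0,"az":0,"hand":1},{"x":120,"y":1.5,"z":1,"ax":0,"ay":0,"az":0,"hand":1},{"x":145,"y":1.5,"z":1,"ax":0,"ay":0,"az":0,"hand":1},{"x":160,"y":1.5,"z":1,"ax":0,"ay":0,"az":0,"hand":1},{"x":168,"y":1.5,"z":1,"ax":0,"ay":0,"az":0,"hand":1},{"x":174,"y":1.5,"z":1,"ax":0,"ay":0,"az":0,"hand":1},{"x":178,"y":1.5,"z":1,"ax":0,"ay":0,"az":0,"hand":1},{"x":179,"y":1.5,"z":1,"ax":0,"ay":0,"az":0,"hand":1},{"x":179,"y":1.5,"z":1,"ax":0,"ay":0,"az":0,"hand":1}]' 40
python3 - <<'E'
from h import *
c=snap('wrist','w8.png');plan((497.2,359.4,19.3),74.4)
P=cloud(c,True);d=c['depth'];z=P[...,2];vv,uu=np.mgrid[0:420,0:560]
X=P[(vv<235)&(uu>245)&(uu<325)&(z>33)&(d>0)];print(np.percentile(X[:,2],[50,98]))
E
```

```text
time: 7.8
position: [497.6, 358.8, 20.1]
eef_rot: [0.701, 0.096, 0.7, -0.096]
ft_force: [-0.7, -0.7, -1.2]
opening: 0.364
now [497.6 358.8  20.1] jaw yaw 74.37 j6 -0.69 tilt x [ 0.001  0.    -1.   ]
shift [ 0.8  0.4 -0.6] turns [[-0.0, 0.0, -0.0], [3.141, -0.001, -0.001]]
[46.08215841 47.85813081]
```

View pics/w8.png

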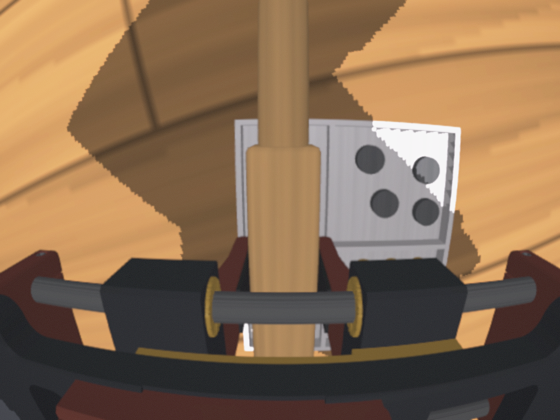

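```bash
python3 -m inch '[{"x":1.2,"y":0,"z":0,"ax":0,"ay":0,"az":0,"hand":1},{"x":1.2,"y":0,"z":0,"ax":0,"ay":0,"az":0,"hand":0.2},{"x":1.2,"y":0,"z":0,"ax":0,"ay":0,"az":0,"hand":0},{"x":1.2,"y":0,"z":0,"ax":0,"ay":0,"az":0,"hand":-0.3},{"x":1.2,"y":0,"z":0,"ax":0,"ay":0,"az":0,"hand":-0.5},{"x":-10,"y":0,"z":0,"ax":0,"ay":0,"az":0,"hand":-0.5},{"x":-40,"y":0,"z":0,"ax":0,"ay":0,"az":0,"hand":-0.7},{"x":-90,"y":0,"z":0,"ax":0,"ay":0,"az":0,"hand":-1},{"x":-140,"y":0,"z":0,"ax":0,"ay":0,"az":0,"hand":-1},{"x":-170,"y":0,"z":0,"ax":0,"ay":0,"az":0,"hand":-1}]' 40
python3 - <<'E'
from h import *
c=snap('wrist','w9.png')
P=cloud(c,True);d=c['depth'];z=P[...,2];vv,uu=np.mgrid[0:420,0:560]
e1=np.array([.963,-.269]);e2=np.array([.269,.963])
reg=(P[...,0]>350)&(P[...,0]<620)&(P[...,1]>250)&(P[...,1]<500)&(vv<250)&(d>0)
X=P[reg&(z>32)&(z<60)];print(cv2.minAreaRect(X[:,:2].astype(np.float32)),np.percentile(X[:,2],[5,50,95]))
H=P[reg&(z>32)&(z<60)&(vv>150)];
Y=P[reg&(z>8)&(z<18)]
print('tray',cv2.minAreaRect(Y[:,:2].astype(np.float32)),np.percentile(Y[:,:2]@e1,[.3,99.7]),np.percentile(Y[:,:2]@e2,[.3,99.7]))
s=snap('side','s9.png');P=cloud(s);z=P[...,2]
reg=(P[...,0]>350)&(P[...,0]<620)&(P[...,1]>250)&(P[...,1]<500)&(s['depth']>0)
X=P[reg&(z>35)&(z<60)];print('side',cv2.minAreaRect(X[:,:2].astype(np.float32)),np.percentile(X[:,2],[5,50,95]))
plan((596,66,160),-7)
E
```

```text
time: 9.1
position: [498.2, 359.3, 193.4]
eef_rot: [0.702, 0.097, 0.7, -0.095]
ft_force: [0.4, -0.4, 0.1]
opening: 0.996
((462.07244873046875, 369.0428466796875), (32.129112243652344, 183.9425506591797), 74.42198181152344) [41.60479395 44.09297127 45.51174056]
tray ((506.0528564453125, 395.8607177734375), (126.7629623413086, 139.8690185546875), 74.28756713867188) [311.10899429 450.56063258] [454.25119229 580.27163803]
side ((464.05694580078125, 368.8849792480469), (31.97101593017578, 189.34239196777344), 74.50981140136719) [41.73741567 45.10119261 47.30942225]
now [499.4 360.  194.4] jaw yaw 74.37 j6 -0.69 tilt x [ 0.006  0.004 -1.   ]
shift [  33.7 -257.3  172.1] turns [[1.42, -0.0, -0.008], [-1.721, 0.009, -0.0]]
```

View pics/w9.png

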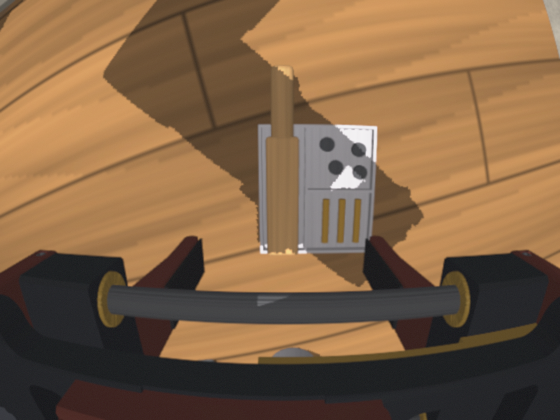

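View pics/s9.png

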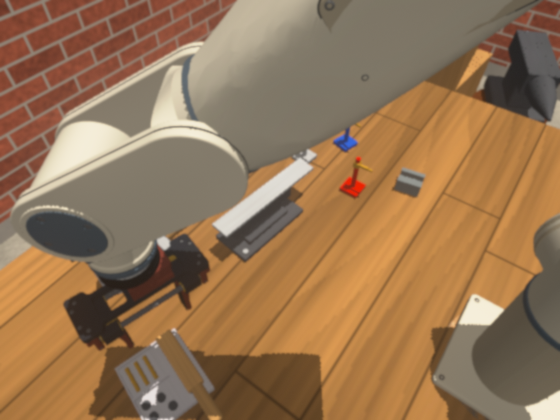

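```bash
python3 - <<'E'
from h import *
for n,f in(('side','side0'),('top','top0')):
    c=dict(np.load(f'pics/{f}.npz'));P=cloud(c);z=P[...,2];d=c['depth']
    reg=(P[...,0]>560)&(P[...,0]<660)&(P[...,1]>-300)&(P[...,1]<-200)&(z>70)&(d>0)
    vu=np.argwhere(reg)
    o=np.argsort(P[reg][:,0])
    print(n)
    for i in o[:14]: print(vu[i],np.round(P[reg][i],1),c['image'][tuple(vu[i])])
c=dict(np.load('pics/s9.npz'));P=cloud(c);d=c['depth'];z=P[...,2]
reg=(P[...,0]>480)&(P[...,0]<660)&(P[...,1]>-200)&(P[...,1]<180)
box(P,d,reg&(z>86)&(z<100),'bar now side')
c=dict(np.load('pics/side0.npz'));P=cloud(c);d=c['depth'];z=P[...,2]
box(P,d,reg&(z>86)&(z<100),'bar before side')
for f,r0,c0 in(('top0',165,350),('side0',120,290)):
    a=cv2.imread(f'pics/{f}.png')[r0:r0+45,c0:c0+50];cv2.imwrite(f'pics/{f}_g.png',cv2.resize(a,None,fx=10,fy=10,interpolation=cv2.INTER_CUBIC))
E
```

```text
side
[139 317] [ 586.6 -244.5   92.4] [171 122  52]
[140 317] [ 586.8 -245.3   88.4] [163 115  58]
[138 317] [ 588.9 -248.3   91.9] [187 134  56]
[140 316] [ 589.2 -244.5   87.7] [160 113  56]
[139 316] [ 589.2 -244.    91.4] [166 119  51]
[138 316] [ 590.8 -246.4   92.3] [186 134  52]
[139 315] [ 592.4 -244.5   89.5] [161 115  53]
[138 315] [ 592.7 -244.6   92.6] [175 126  50]
[137 315] [ 595.3 -248.8   91.7] [196 140  55]
[139 314] [ 595.4 -244.7   87.8] [163 115  58]
[138 314] [ 596.5 -246.1   89.6] [166 119  49]
[137 314] [ 597.9 -248.3   90.6] [190 138  51]
[138 313] [ 598.9 -245.4   88.9] [161 115  53]
[136 314] [ 599.1 -249.8   92.4] [204 148  58]
top
[193 376] [ 586.8 -249.3   93.9] [190 140  72]
[193 375] [ 587.7 -248.3   84.2] [186 139  74]
[192 376] [ 589.6 -249.3   94. ] [200 152  91]
[191 376] [ 592.7 -249.8   91.1] [232 197 147]
[190 377] [ 595.7 -252.8   90.5] [214 195 174]
[190 376] [ 595.8 -250.3   89. ] [217 163  85]
[189 376] [ 598.3 -249.6   92.3] [221 161  70]
[189 377] [ 598.6 -252.9   90.2] [228 202 169]
[188 377] [ 600.9 -252.    94.7] [227 191 143]
[188 376] [ 601.  -249.3   93.9] [228 169  76]
[187 377] [ 603.9 -252.2   93.5] [227 194 148]
[187 376] [ 604.4 -250.3   88.8] [215 157  70]
[186 376] [ 607.1 -250.    90.5] [213 156  72]
[186 377] [ 607.4 -253.3   88.3] [226 193 142]
bar now side 2073 [581.  -16.9] [281.2  48.8] 82.0 z [89.9 93.3 95.4]
bar before side 1290 [580.4 -16.5] [281.4  47.2] 82.0 z [89.1 93.3 96.1]
```

View pics/top0_g.png

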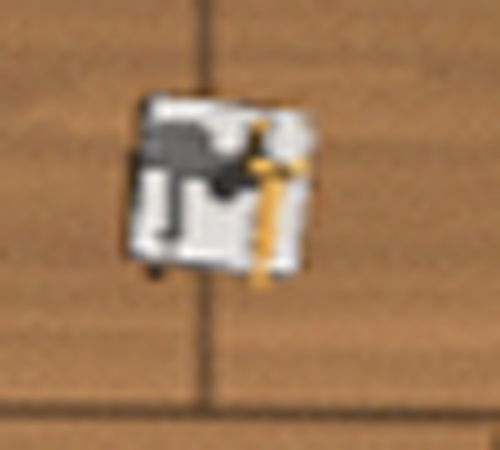

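View pics/side0_g.png

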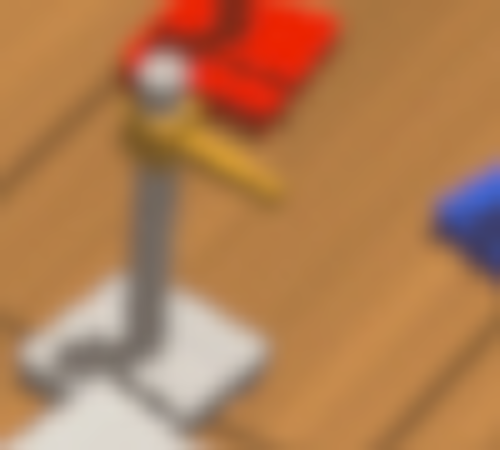

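```bash
python3 - <<'E'
from h import *
plan((594,81,150),-7.2)
E
```

```text
now [499.4 360.  194.4] jaw yaw 74.37 j6 -0.69 tilt x [ 0.006  0.004 -1.   ]
shift [  43.8 -243.5  166.1] turns [[1.424, -0.0, -0.008], [-1.718, 0.009, -0.0]]
```

```bash
python3 -m inch '[{"x":0,"y":-35,"z":24,"ax":0.16,"ay":0,"az":0,"hand":-1},{"x":5,"y":-75,"z":50,"ax":0.33,"ay":0,"az":0,"hand":-1},{"x":10,"y":-115,"z":78,"ax":0.5,"ay":0,"az":0,"hand":-1},{"x":15,"y":-155,"z":105,"ax":0.67,"ay":0,"az":0,"hand":-1},{"x":20,"y":-190,"z":130,"ax":0.84,"ay":0,"az":0,"hand":-1},{"x":30,"y":-220,"z":150,"ax":1.01,"ay":0,"az":0,"hand":-1},{"x":40,"y":-236,"z":162,"ax":1.18,"ay":0,"az":0,"hand":-1},{"x":40,"y":-242,"z":167,"ax":1.35,"ay":0,"az":0,"hand":-1},{"x":40,"y":-242,"z":167,"ax":1.424,"ay":0,"az":0,"hand":-1},{"x":40,"y":-242,"z":167,"ax":1.424,"ay":0,"az":0,"hand":-1}]' 40
python3 - <<'E'
from h import *
c=snap('wrist','w10.png');plan((594,81,71),-7.2)
c=snap('wrist','w10.png');plan((594,81,71),-7.2)
P=cloud(c,True);d=c['depth'];z=P[...,2];vv,uu=np.mgrid[0:420,0:560]
reg=(P[...,0]>480)&(P[...,0]<680)&(P[...,1]>-130)&(P[...,1]<230)&(vv<288)
box(P,d,reg&(z>86)&(z<100),'bar');box(P,d,reg&(z>11)&(z<35),'foot')
E
```

```text
time: 10.45
position: [592.4, 80.4, 148.7]
eef_rot: [-0.467, -0.53, -0.468, 0.531]
ft_force: [0.4, -0.4, 0.0]
opening: 1.003
now [592.4  80.5 148.9] jaw yaw -7.13 j6 0.24 tilt x [-0.001 -0.    -1.   ]
shift [77.9  1.6 -0.7] turns [[0.001, 0.0, 0.001], [-3.14, -0.002, 0.0]]
now [592.5  80.6 149.1] jaw yaw -7.12 j6 0.24 tilt x [-0.001 -0.    -1.   ]
shift [78.1  1.5 -0.6] turns [[0.001, 0.0, 0.001], [-3.14, -0.002, 0.0]]
bar 7843 [595.   76.7] [90.1 46.4] 82.3 z [91.5 92.6 93.6]
foot 2539 [549.8  52.1] [113.6  24.1] 83.3 z [12.3 13.7 25.2]
```

View pics/w10.png

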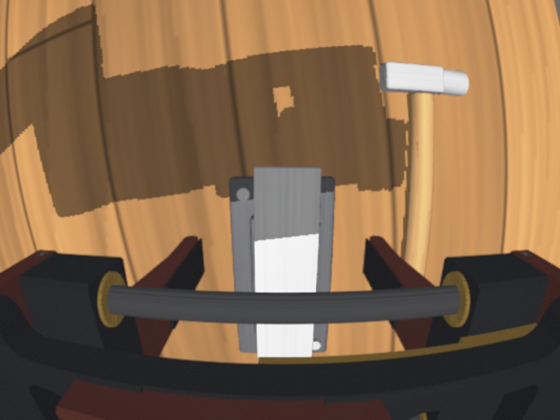

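```bash
python3 -m inch '[{"x":0,"y":2.5,"z":0,"ax":0,"ay":0,"az":0,"hand":-1},{"x":15,"y":2.5,"z":0,"ax":0,"ay":0,"az":0,"hand":-1},{"x":35,"y":2.5,"z":0,"ax":0,"ay":0,"az":0,"hand":-1},{"x":55,"y":2.5,"z":0,"ax":0,"ay":0,"az":0,"hand":-1},{"x":68,"y":2.5,"z":0,"ax":0,"ay":0,"az":0,"hand":-1},{"x":75,"y":2.5,"z":0,"ax":0,"ay":0,"az":0,"hand":-1},{"x":78,"y":2.5,"z":0,"ax":0,"ay":0,"az":0,"hand":-0.6},{"x":78,"y":2.5,"z":0,"ax":0,"ay":0,"az":0,"hand":-0.3},{"x":78,"y":2.5,"z":0,"ax":0,"ay":0,"az":0,"hand":-0.15},{"x":78,"y":2.5,"z":0,"ax":0,"ay":0,"az":0,"hand":-0.15}]' 40
python3 - <<'E'
from h import *
c=snap('wrist','w11.png');plan((595,81,71),-7.2)
P=cloud(c,True);d=c['depth'];z=P[...,2];vv,uu=np.mgrid[0:420,0:560]
reg=(P[...,0]>480)&(P[...,0]<680)&(P[...,1]>-130)&(P[...,1]<230)&(vv<270)
box(P,d,reg&(z>86)&(z<100),'bar')
E
```

```text
time: 11.8
position: [595.8, 80.3, 72.2]
eef_rot: [0.468, 0.531, 0.467, -0.53]
ft_force: [-0.2, 0.4, -0.6]
opening: 0.593
now [595.8  80.3  72.1] jaw yaw -7.22 j6 0.24 tilt x [ 0.001  0.    -1.   ]
shift [ 1.1 -0.8 -0.6] turns [[-0.0, -0.0, -0.001], [3.141, -0.001, 0.0]]
bar 8686 [592.7 101. ] [42.8 56.8] 82.1 z [91.2 92.6 93.6]
```

View pics/w11.png

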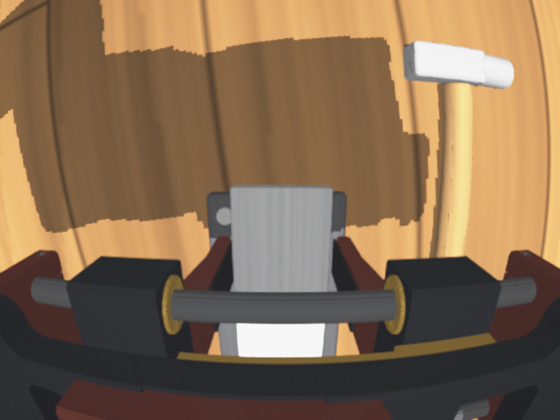

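```bash
python3 -m inch '[{"x":0,"y":-0.5,"z":0,"ax":0,"ay":0,"az":0,"hand":-0.08},{"x":0,"y":-0.5,"z":0,"ax":0,"ay":0,"az":0,"hand":0},{"x":0,"y":-0.5,"z":0,"ax":0,"ay":0,"az":0,"hand":0.3},{"x":0,"y":-0.5,"z":0,"ax":0,"ay":0,"az":0,"hand":1},{"x":0,"y":-0.5,"z":0,"ax":0,"ay":0,"az":0,"hand":1},{"x":0,"y":-0.5,"z":0,"ax":0,"ay":0,"az":0,"hand":1},{"x":0.5,"y":-0.5,"z":0,"ax":0,"ay":0,"az":0,"hand":1},{"x":0.5,"y":-0.5,"z":0,"ax":0,"ay":0,"az":0,"hand":1},{"x":0.5,"y":-0.5,"z":0,"ax":0,"ay":0,"az":0,"hand":1},{"x":0.5,"y":-0.5,"z":0,"ax":0,"ay":0,"az":0,"hand":1}]' 55
python3 - <<'E'
from h import *
c=snap('side','s12.png');plan((595,81,71),-7.2)
P=cloud(c);d=c['depth'];z=P[...,2]
reg=(P[...,0]>480)&(P[...,0]<660)&(P[...,1]>-280)&(P[...,1]<70)
box(P,d,reg&(z>86)&(z<100),'bar')
s=sensors.get_state();print(s['ft_force'],s['ft_torque'],s['opening'])
a=cv2.imread('pics/s12.png')[80:270,200:440];cv2.imwrite('pics/s12z.png',cv2.resize(a,None,fx=3,fy=3,interpolation=cv2.INTER_CUBIC))
E
```

```text
time: 13.1
position: [594.8, 80.4, 71.8]
eef_rot: [-0.467, -0.53, -0.468, 0.531]
ft_force: [-4.2, 0.2, 9.9]
opening: 0.518
now [594.8  80.4  71.8] jaw yaw -7.22 j6 0.24 tilt x [-0.  0. -1.]
shift [ 0.8  0.1 -0.6] turns [[-0.0, -0.0, 0.0], [3.141, 0.0, 0.0]]
bar 969 [572.5 -78.9] [154.9  48. ] 82.1 z [90.4 93.4 95.5]
[-4.41971655  0.3859236   8.9248559 ] [ 0.03838223  0.80966463 -0.12878242] 0.5161080208192304
```

View pics/s12z.png

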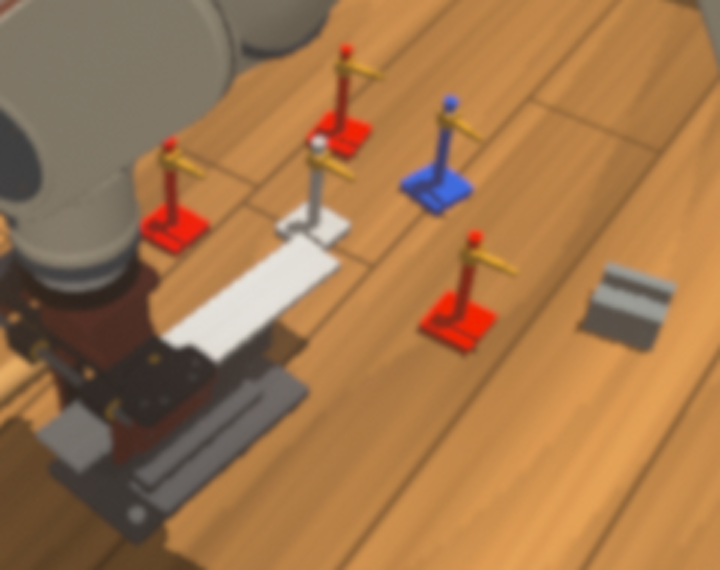

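```bash
python3 -m inch '[{"x":0,"y":0,"z":3,"ax":0,"ay":0,"az":0,"hand":1},{"x":0,"y":0,"z":8,"ax":0,"ay":0,"az":0,"hand":1},{"x":0,"y":0,"z":14,"ax":0,"ay":0,"az":0,"hand":1},{"x":0,"y":0,"z":20,"ax":0,"ay":0,"az":0,"hand":1},{"x":0,"y":0,"z":26,"ax":0,"ay":0,"az":0,"hand":1},{"x":0,"y":0,"z":32,"ax":0,"ay":0,"az":0,"hand":1},{"x":0,"y":0,"z":38,"ax":0,"ay":0,"az":0,"hand":1},{"x":0,"y":0,"z":42,"ax":0,"ay":0,"az":0,"hand":1},{"x":0,"y":0,"z":44,"ax":0,"ay":0,"az":0,"hand":1},{"x":0,"y":0,"z":44,"ax":0,"ay":0,"az":0,"hand":1}]' 55
cat > m.py <<'E'
from h import *
import sys
n=sys.argv[1]
c=snap('side',n+'.png');plan((595,81,71),-7.2)
P=cloud(c);d=c['depth'];z=P[...,2];vv,uu=np.mgrid[0:420,0:560]
def bx(P,d,c):
    z=P[...,2]
    # bar: light/neutral pixels at bar height
    im=c['image'].astype(int);neu=(im.max(-1)-im.min(-1))<25
    reg=(P[...,0]>500)&(P[...,0]<620)&(P[...,1]>-290)&(P[...,1]<70)&(z>86)&(z<100)&neu&(im.max(-1)>90)
    m=(reg&(d>0)).astype(np.uint8);k,l,st,_=cv2.connectedComponentsWithStats(m);i=1+np.argmax(st[1:,4]);X=P[l==i]
    (cx,cy),(w,h),a=cv2.minAreaRect(X[:,:2].astype(np.float32))
    if w<h: w,h=h,w; a=a-90
    u=np.array([np.cos(np.radians(a)),np.sin(np.radians(a))]); u=-u if u[1]>0 else u
    e=np.array([cx,cy])+u*w/2
    q=np.linalg.lstsq(np.c_[X[:,:2]-X[:,:2].mean(0),np.ones(len(X))],X[:,2],rcond=None)[0]
    print('bar',len(X),np.round([cx,cy,w,h,a],1),'end',e.round(1),'slope along',round(float(q[:2]@u),3),'z',q[2].round(1))
    return e
e=bx(P,d,c); rd=np.array([-.122,-.9925])
print('to go side',(np.array([587,-245.5])-e)@rd)
t=snap('top',n+'t.png');P2=cloud(t);e=bx(P2,t['depth'],t);print('to go top',(np.array([587,-249.])-e)@rd)
s=sensors.get_state();print(s['time'],s['ft_force'].round(1),s['ft_torque'].round(2),s['opening'])
a=cv2.imread(f'pics/{n}.png')[80:270,200:440];cv2.imwrite(f'pics/{n}z.png',cv2.resize(a,None,fx=3,fy=3,interpolation=cv2.INTER_CUBIC))
E
python3 m.py s13
```

```text
time: 14.4
position: [590.8, 37.4, 71.8]
eef_rot: [0.468, 0.532, 0.467, -0.53]
ft_force: [0.7, 4.1, 5.4]
opening: 0.52
now [590.9  37.3  71.8] jaw yaw -7.23 j6 0.17 tilt x [ 0.003  0.001 -1.   ]
shift [  0.9  -1.4 -43.8] turns [[-0.0, -0.001, -0.003], [3.141, -0.004, 0.002]]
bar 791 [ 567.4 -124.2  144.5   46.6   83.6] end [ 559.3 -195.9] slope along 0.001 z 93.3
to go side 45.81087010557209
bar 926 [ 569.6 -117.2  168.1   46.1   81.9] end [ 557.8 -200.5] slope along -0.001 z 92.9
to go top 44.621452485416114
14.5 [0.9 2.8 5.3] [ 0.56  0.04 -0.12] 0.5146387187060248
```

View pics/s13z.png

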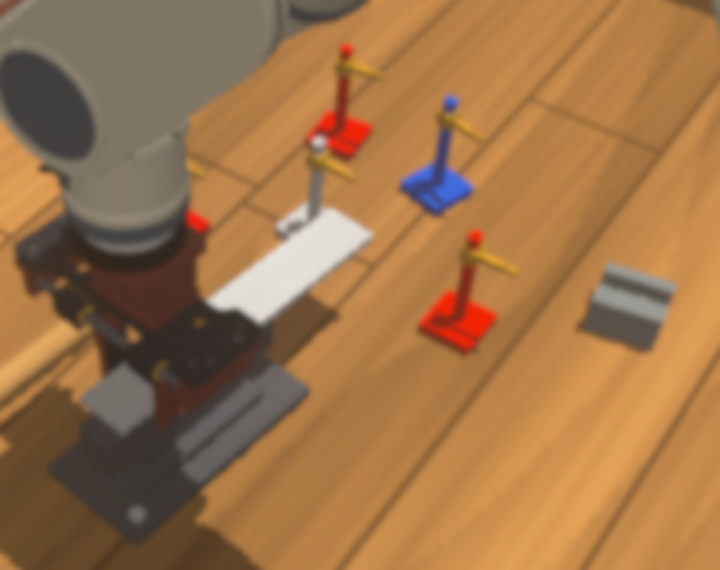

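```bash
python3 -m inch '[{"x":0.2,"y":0,"z":3,"ax":0,"ay":0,"az":0,"hand":1},{"x":0.4,"y":0,"z":8,"ax":0,"ay":0,"az":0,"hand":1},{"x":0.4,"y":0,"z":14,"ax":0,"ay":0,"az":0,"hand":1},{"x":0.4,"y":0,"z":20,"ax":0,"ay":0,"az":0,"hand":1},{"x":0.4,"y":0,"z":26,"ax":0,"ay":0,"az":0,"hand":1},{"x":0.4,"y":0,"z":31,"ax":0,"ay":0,"az":0,"hand":1},{"x":0.4,"y":0,"z":35,"ax":0,"ay":0,"az":0,"hand":1},{"x":0.4,"y":0,"z":37,"ax":0,"ay":0,"az":0,"hand":1},{"x":0.4,"y":0,"z":37,"ax":0,"ay":0,"az":0,"hand":1},{"x":0.4,"y":0,"z":37,"ax":0,"ay":0,"az":0,"hand":1}]' 60
python3 m.py s14
```

```text
time: 15.75
position: [586.6, 0.8, 71.8]
eef_rot: [0.468, 0.532, 0.467, -0.529]
ft_force: [0.7, 5.7, 6.7]
opening: 0.52
now [586.6   0.8  71.8] jaw yaw -7.23 j6 0.11 tilt x [ 0.004  0.001 -1.   ]
shift [  1.   -1.8 -80.6] turns [[-0.001, -0.001, -0.003], [3.141, -0.005, 0.002]]
bar 708 [ 563.3 -164.   139.9   46.9   83. ] end [ 554.7 -233.4] slope along -0.0 z 93.3
to go side 8.105821805112662
bar 857 [ 564.5 -159.6  155.9   45.9   81.9] end [ 553.5 -236.8] slope along -0.001 z 92.9
to go top 8.008936763039381
15.85 [1.3 5.5 8.2] [ 0.88  0.03 -0.12] 0.5180443003303621
```

View pics/s14z.png

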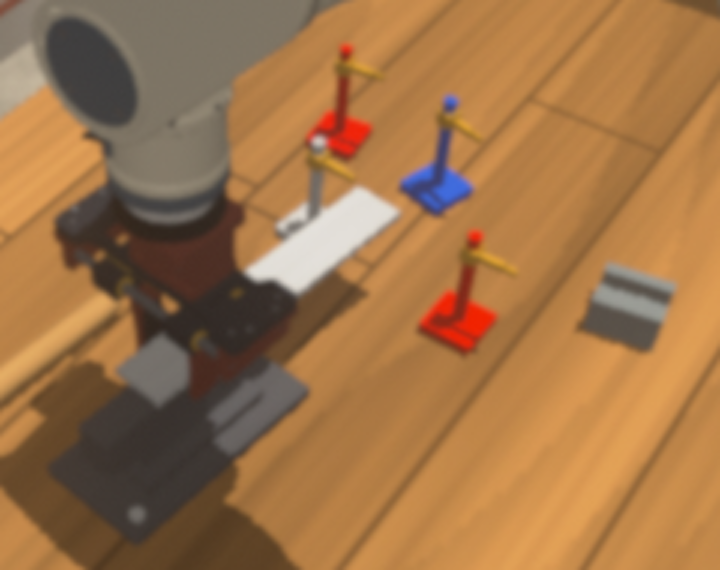

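```bash
python3 -c "
import cv2
a=cv2.imread('pics/s14t.png')[150:250,260:420];cv2.imwrite('pics/s14tz.png',cv2.resize(a,None,fx=5,fy=5,interpolation=cv2.INTER_CUBIC))"
```

```text
(no output)
```

View pics/s14tz.png

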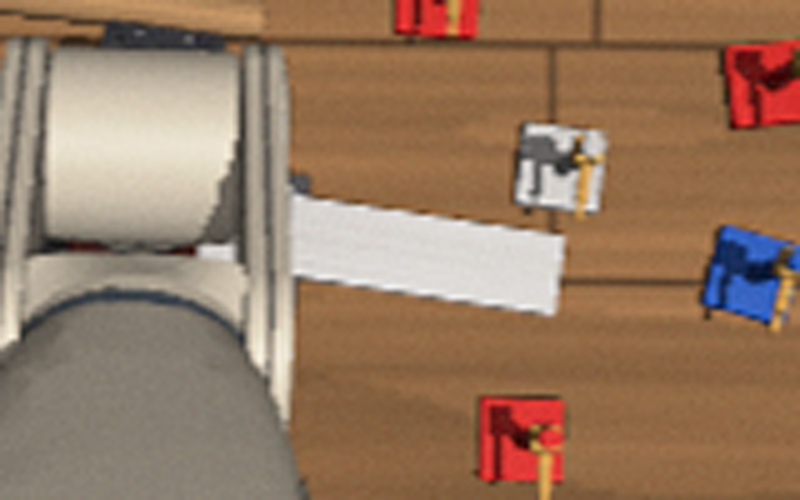

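```bash
python3 -m inch '[{"x":0,"y":0,"z":2,"ax":0,"ay":0,"az":0,"hand":1},{"x":0,"y":0,"z":4,"ax":0,"ay":0,"az":0,"hand":1},{"x":0,"y":0,"z":6,"ax":0,"ay":0,"az":0,"hand":1},{"x":0,"y":0,"z":7,"ax":0,"ay":0,"az":0,"hand":1},{"x":0,"y":0,"z":7,"ax":0,"ay":0,"az":0,"hand":1},{"x":0,"y":0,"z":7,"ax":0,"ay":0,"az":0,"hand":1},{"x":0,"y":0,"z":7,"ax":0,"ay":0,"az":0,"hand":1},{"x":0,"y":0,"z":7,"ax":0,"ay":0,"az":0,"hand":1},{"x":0,"y":0,"z":7,"ax":0,"ay":0,"az":0,"hand":1},{"x":0,"y":0,"z":7,"ax":0,"ay":0,"az":0,"hand":1}]' 60
python3 m.py s15; python3 -c "
import cv2
a=cv2.imread('pics/s15t.png')[160:230,330:400];cv2.imwrite('pics/s15tz.png',cv2.resize(a,None,fx=8,fy=8,interpolation=cv2.INTER_CUBIC))
a=cv2.imread('pics/s15.png')[120:190,290:360];cv2.imwrite('pics/s15zz.png',cv2.resize(a,None,fx=8,fy=8,interpolation=cv2.INTER_CUBIC))"
```

```text
time: 17.1
position: [585.8, -5.9, 71.8]
eef_rot: [0.468, 0.532, 0.467, -0.529]
ft_force: [0.4, 5.8, 6.9]
opening: 0.516
now [585.7  -5.9  71.8] jaw yaw -7.24 j6 0.09 tilt x [ 0.004  0.001 -1.   ]
shift [  1.   -1.8 -87.4] turns [[-0.001, -0.002, -0.003], [3.141, -0.005, 0.003]]
bar 696 [ 562.3 -171.7  137.8   48.    82.8] end [ 553.6 -240. ] slope along -0.002 z 93.2
to go side 1.3751363568989188
bar 843 [ 563.2 -168.6  152.2   45.5   82. ] end [ 552.6 -244. ] slope along -0.0 z 92.8
to go top 0.8071015521839439
17.2 [1.7 6.5 8.3] [ 1.01  0.01 -0.14] 0.5148273159844187
```

View pics/s15tz.png

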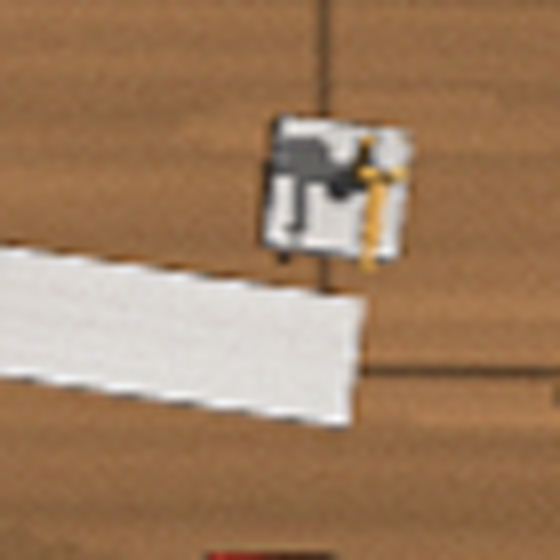

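View pics/s15zz.png

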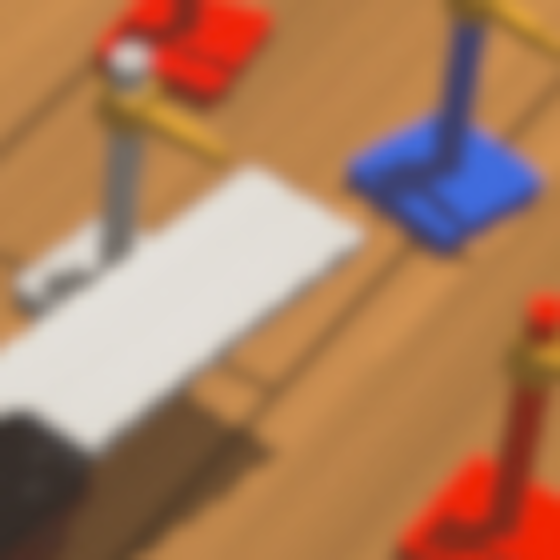

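```bash
python3 - <<'E'
from h import *
for f,o,tip,a,b in(('s15t',(330,160),(369,266),(365,298),(350,426)),('s15',(290,120),(226,157),(256,166),(365,236))):
    c=dict(np.load(f'pics/{f}.npz'))
    g=lambda p,z:px2w(c,p[0]/8+o[0]-.44,p[1]/8+o[1]-.44,z=z)[:2]
    t,A,B=g(tip,89),g(a,93),g(b,93);m=(A+B)/2
    for rd in ((-.122,-.9925),(-.132,-.991)): print(f,t.round(1),A.round(1),B.round(1),'to go',(t-m)@np.array(rd), 'width',np.linalg.norm(A-B))
E
```

```text
s15t [ 587.8 -249.4] [ 576.  -247.2] [ 530.5 -241.8] to go 0.640248577427257 width 45.77567628282566
s15t [ 587.8 -249.4] [ 576.  -247.2] [ 530.5 -241.8] to go 0.2873257336182036 width 45.77567628282566
s15 [ 586.4 -248.6] [ 574.2 -246.4] [ 529.4 -238.5] to go 1.8707918410261106 width 45.488305068876755
s15 [ 586.4 -248.6] [ 574.2 -246.4] [ 529.4 -238.5] to go 1.5154607531812279 width 45.488305068876755
```

```bash
python3 - <<'E'
from h import *
c=dict(np.load('pics/s15.npz'));P=cloud(c);z=P[...,2]
reg=(P[...,0]>350)&(P[...,0]<620)&(P[...,1]>250)&(P[...,1]<500)&(c['depth']>0)
X=P[reg&(z>35)&(z<60)];print('side',cv2.minAreaRect(X[:,:2].astype(np.float32)),np.median(X[:,2]))
for n in('hammer','can','vee'):
    for v in('top','side'):
        m=mark_of(v,n)[:1]; print(n,v,[(np.round(k['at'],1),round(k['confidence'],2)) for k in m])
s=sensors.get_state();print(s['time'],np.abs(s['dq']).max(),s['ft_force'])
order.hand_in()
E
```

```text
side ((464.32537841796875, 368.7958679199219), (31.975231170654297, 189.142822265625), 74.53311157226562) 45.125582979537604
hammer top [(array([264.5, 150.4]), 0.81)]
hammer side [(array([201.5, 213.3]), 0.57)]
can top [(array([185.3, 145.7]), 0.8)]
can side [(array([118.1, 280. ]), 0.85)]
vee top [(array([394.9, 276.4]), 0.81)]
vee side [(array([406.4, 184.7]), 0.64)]
17.5 0.0009947741927092218 [1.00002347 6.55552083 7.7837988 ]
the job is handed in; nothing more can be done
```

I moved the brush to the long bay, slid the bar out to the pointer, and handed the job in at 17.5 s with the arm still holding the bar on the rest. The hand-in reports no verdict, so my own checks below are the only evidence.

- **Brush:** it lies flat, bristles down, in the long bay and is let go. Its head is about 1 mm from the bay's centre, lengthwise within about 0.01 rad, with its top at 45 mm as expected.
- **Bar position:** I slid it about 87 mm along the rest, never lifting it. The last pixel and depth checks in both cameras put its end 0.3 to 1.9 mm short of the pointer tip. Dead reckoning from the first measurement put it about 1 mm past. All of these are inside the 6 mm tolerance.
- **Bar attitude:** it is level (slope 0.002 or less), about 1 mm off the rest's centre line and roughly parallel to it. The side and top cameras gave its heading as 82.8° and 82.0°, against about 83° for the rest.
- **Hold:** the grip is set to 60 N, with about 8 N of downward push measured at the wrist, and the arm was still.
- **Hammer, can and vee block:** I never touched them. Their detected positions match the start within a few pixels, which is about as well as the network repeats.
- **Disagreements:** the side and top cameras differ by about 3.5 mm in absolute y, so I compared bar and pointer within the same picture each time. My first move command was refused for leaving out keys, but nothing moved.

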